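Lean the hall mirror on the pillar ledge

TASK

Take the small framed mirror out of the letter rack and stand it on the steel ledge of the brick pillar, leaning back against the brick: rubber foot down on the ledge and up against the inside of its front lip so that it cannot slide out, top edge resting on the brick, glass facing out, and square to the pillar. Set its foot down gently rather than letting it drop, leave it standing by itself, and do not push the flashlight, the key cover or the chopstick rest about.

Things in the scene. Friction and masses are not known exactly. Their poses are not given: they have to be found in the camera images.
- mirror_center (a point): Centre of a flat framed mirror 60 mm wide, 150 mm tall, 12 mm thick, about 0.16 kg: dark wood frame, pale glass on the front, cardboard back, black rubber strip along its foot. Axes: z from foot to top, y across the width, x out of the back (the glass faces -x). It can be gripped across its 60 mm width by the side edges, which are free above the rack's plates
- mirror_foot (a point): Middle of the mirror's lower front edge (glass side): 75 mm below the centre along its z and 6 mm to the front (-x). Axes as the mirror
- mirror_top (a point): Middle of the mirror's upper back edge, the edge that shall rest on the brick: 75 mm above the centre along its z and 6 mm to the back (+x). Axes as the mirror
- ledge (a point): Point on the ledge's upper face, at the middle of its 200 mm length, in the corner of steel and brick, 145 mm above the work surface. Axes: x horizontally into the brick (brick face at x = 0), y along the ledge, z up. The face reaches out to x = -80 mm, where a 4 mm thick upturned lip stands 15 mm above it along the whole length. From lip to brick the mirror leans about 27.5 degrees off upright
- pillar: Fixed low brick pier 440 wide, 328 deep, 300 mm high, on the robot's right, face to the robot's left (roughly world +y). Origin at the foot of the face straight below ledge, same axes. The brick above the ledge is plain and upright from y = -120 to +120 mm, up to a flat cap 155 mm over the ledge. Beyond y = 120 mm: a niche with a grey drawer (may be tilted out 45 mm) and a doorbell receiver
- rack: Fixed green painted letter rack: base 74 mm deep, 120 mm long, 10 mm thick; upright plates 110 mm long reach 60 mm above the work surface. The mirror stands in the front slot, 19 mm wide and open at both ends; low envelopes fill the slot behind. Origin at the underside, below the mirror's slot; y along the slot, z up
- mirror: The same mirror and axes; origin at the centre of its underside. At the start it stands upright in the letter rack's front slot, foot down on the base (10 mm above the work surface), loosely, glass towards the robot's left (roughly world +y), its upper 100 mm clear above the plates
- flashlight: Aluminium flashlight lying on the work surface, 132 mm long, 34 mm across its head; a bystander. Origin under its middle, x along it to the head
- key_cover: Black hard silicone key cover, 78 x 42 x 16 mm, on the work surface; a bystander. Origin at the centre of its underside
- chopstick_rest: Blue ceramic chopstick rest, 66 x 22 x 16 mm, on the work surface; a bystander. Origin at the centre of its underside
Not all that is in view belongs to the job. What is meant by the mirror is not blue, purple or red, and is the smaller of those in its own colour.

How it is judged:
At the end, for the whole second after the job is handed in: The mirror is at rest on the ledge, foot down and glass outwards, its lower front edge within 9 mm of the lip and no more than 10 mm above the ledge's face, its upper back edge within 5 mm of the brick, its centre within 75 mm of the ledge's middle, and square to the pillar's face within 0.12 rad (x of mirror_foot in the frame of ledge between -0.083 and -0.071 m and z of mirror_foot in the frame of ledge between -0.002 and 0.01 m and x of mirror_top in the frame of ledge above -0.005 m and y of mirror_center in the frame of ledge between -0.075 and 0.075 m and angle between the y axis of mirror_center and the y axis of ledge, either way round below 0.12 rad and linear speed of mirror below 0.02 m/s and angular speed of mirror below 0.1 rad/s); the robot touches nothing.
It fails at once if the mirror is dropped: it falls, out of the fingers, faster than 0.5 m/s (linear speed of mirror above 0.5 m/s and contact force between the fingers and mirror below 0.05 N).
It fails at once if the flashlight is pushed more than 30 mm (distance of flashlight from where it was at the start of the episode above 0.03 m).
It fails at once if the key cover is pushed more than 30 mm (distance of key_cover from where it was at the start of the episode above 0.03 m).
It fails at once if the chopstick rest is pushed more than 30 mm (distance of chopstick_rest from where it was at the start of the episode above 0.03 m).
It also fails if it takes over 38 s, if anything falls off the work surface, if the arm or the gripper's body presses on something with over 40 N, if the wrist force passes 120 N, or if a joint passes its speed limit or range.

ROBOT

A 6-joint arm with a two-finger parallel gripper is mounted at the origin on the work surface. World frame = base frame: x ahead of the robot, y to its left, z up, the work surface at z = 0. Lengths are in m, angles in rad, forces in N, time in s.
With the tool pointing down it reaches from about 0.3 to 1 m from the base axis. Payload 5.1 kg.
Tool frame: the origin (TCP) lies on the centre line of the jaws, within the pads' length; the fingertips stand 8 mm ahead of it and the grasp point (between the pads) lies 11 mm behind it; x points along the fingers, z is the direction in which the jaws open and shut, and the axes are right-handed (so a half turn about x gives the same grasp; the last joint's range is limited). The gripper opens to 95 mm and grips with 3 to 60 N. Pads are 20 mm wide; open, the fingers measure 119 mm over their backs; the gripper's body (75 mm by 180 mm) begins 59 mm behind the grasp point.
Start: joints at [-1.425, 0.124, 1.65, -0, 1.367, -0.083], TCP at [0.147, -0.633, 0.185] pointing down, gripper open.
Joint ranges: [-2.61, 2.61], [-1.02, 2.33], [0.03, 2.71], [-1.35, 4.49], [0.32, 2.68], [-2.91, 2.91]. Speed limits (rad/s): [2.57, 2.57, 3.14, 3.14, 3.14, 3.14].

INTERFACE

Orientations are given as a 3x3 rotation matrix whose columns are the frame's x, y, z axes.
In Python, from cell import env, hand, inverse_kinematics, eyes, job_done, status gives the robot as it stands. Calls block until the motion is done:
- env.goto(position, orientation): joint-space move of the TCP to a pose.
- env.move_l(position, frame=None, rate=0.15): straight line of the TCP; frame=None keeps the orientation; rate is the mean speed in m/s.
- env.move_joints(angles): joint-space move.
- hand.release() and hand.grasp(f_grip=None): open the fingers fully, or close them until they stop; f_grip is the grip in N (None keeps the last).
- env.dwell(seconds).
- inverse_kinematics(position, orientation): joint angles nearest the present ones, or None.
- eyes.camera(name): name is "scene" or "top" or "wrist"; returns (picture, depth): 420x560x3 uint8, red, green, blue; 420x560 float32, m along the optical axis (not along the pixel's ray), 0 where there is no reading.
- eyes.camera_model(name): a dict with "intrinsics" (3x3 intrinsics, pixels), "dist_coeffs" ([k1, k2, p1, p2, k3] as OpenCV has them; the pictures are not rectified), "T" (4x4, takes a point from camera to world coordinates). Camera axes: x right, y down, z forward; pixel columns grow to the right and rows downward; lengths in m; the calibration is good to about 2 mm. A picture is of the moment at which its call begins: read the wrist's pose just before it. camera_model takes no time and is no camera call; for the wrist camera it gives the pose at the moment of the call.
A pose or a line that the arm cannot do raises env.MotionError and nothing moves.
- job_done(): hands the job in, once; it reports no verdict.
Readings, each from a call of its own:
- status.get_t(): time.
- status.get_q(): joint angles.
- status.get_dq(): joint speeds.
- status.get_tau(): joint torques, N m.
- status.get_tcp_pos(): TCP position.
- status.get_eef_rot(): TCP orientation.
- status.get_ft_force(): force on the tool from outside, world axes, zero at the start.
- status.get_ft_torque(): the same for the moment, N m.
- status.get_grip_width(): finger opening in m.
Only numpy, scipy, OpenCV 4.12 (cv2) and the standard library are available. Lean on these libraries where they do the work, as an engineer would, in place of code of your own. Each camera call takes 0.05 s, during which the arm holds its last target. There are 200 camera calls.

## Working session

There is one attempt and no reset: what is moved stays moved. The work goes in short steps, each a Python script; the robot and the scene stay as the last script left them, time stands still between calls to the robot, and variables do not carry over. Pictures are saved under pics/ and viewed, about 8 in all and at most 12, crops included, and the job is handed in when it is done.

```bash
ls; mkdir -p pics; cat > h.py <<'E'
import numpy as np, cv2
from cell import env, hand, inverse_kinematics, eyes, job_done, status
def snap(n,f):
    m=eyes.camera_model(n); p,d=eyes.camera(n)
    cv2.imwrite(f'pics/{f}.png',p[:,:,::-1]); np.savez(f'pics/{f}.npz',p=p,d=d,K=m['intrinsics'],D=m['dist_coeffs'],T=m['T'])
def cloud(f):
    z=np.load(f'pics/{f}.npz'); d=z['d']; h,w=d.shape
    u,v=np.meshgrid(np.arange(w),np.arange(h))
    n=cv2.undistortPoints(np.stack([u,v],-1).reshape(-1,1,2).astype(float),z['K'],z['D']).reshape(h,w,2)
    P=np.concatenate([n*d[...,None],d[...,None]],-1)
    return P@z['T'][:3,:3].T+z['T'][:3,3], d, z['p']
E
python3 - <<'E'
from h import *
for n in ['scene','top','wrist']: snap(n,n+'0')
a=[cv2.imread(f'pics/{n}0.png') for n in ['scene','top']]
cv2.imwrite('pics/a.png',a[0])
print(status.get_t())
E
```

```text
pics
0.15
```

View pics/scene0.png

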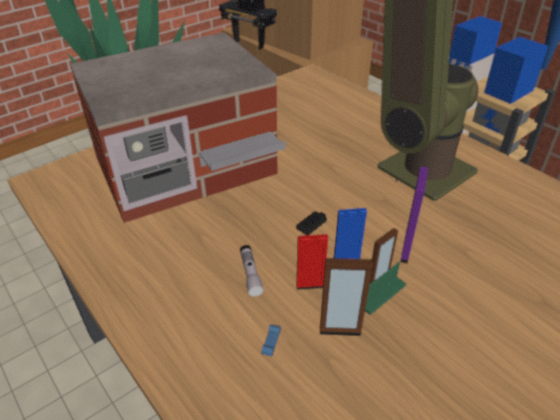

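View pics/top0.png

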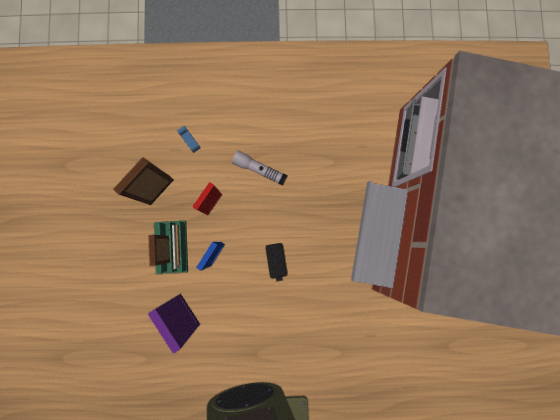

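Scene view: the small brown mirror stands in the green rack (~385,255). The larger brown mirror beside it (345,297) is a decoy, as are the red, blue and purple boards. The ledge is at (243,150). In the top view the rack is at (170,247) and the ledge at (380,235).

```bash
python3 - <<'E'
from h import *
np.set_printoptions(precision=4,suppress=True)
for f in ['top0','scene0']:
    P,d,p=cloud(f); ok=d>0
    print(f,np.load(f'pics/{f}.npz')['T'][:3,3])
    X=P[ok]; C=p[ok].astype(int)
    def rect(m,n):
        Q=X[m]
        if len(Q)<10: print(n,len(Q)); return
        Q=Q[np.all(abs(Q-np.median(Q,0))<0.25,1)]
        r=cv2.minAreaRect((Q[:,:2]*1000).astype(np.float32)); print(n,len(Q),'med',np.median(Q,0),'min',Q.min(0),'max',Q.max(0),'rect',r)
    gray=(np.ptp(C,axis=1)<40)&(C.mean(1)>90)
    rect((abs(X[:,2]-.145)<.006)&gray&(X[:,1]<-.1),'ledge face')
    rect((X[:,2]>.153)&(X[:,2]<.165)&gray&(X[:,1]<-.1)&(X[:,1]>-.42),'lip')
    g=(C[:,1]>C[:,0]+20)&(X[:,2]<.075)&(X[:,2]>-.01)&(X[:,2]>.045)
    rect(g,'rack plates')
    g=(X[:,2]>.1)&(X[:,2]<.175)&(X[:,1]>0)&(X[:,1]<.4)
    rect(g,'mid-h')
    rect((X[:,2]>.285)&(X[:,2]<.32),'cap')
    for b in [(.012,.04)]:
        m=((X[:,2]>b[0])&(X[:,2]<b[1])&(X[:,0]>.25)&(X[:,1]>-.3)).astype(bool)
# mirror region px: top
P,d,p=cloud('top0')
for v in range(228,272,4):
    print(v,' '.join(f'{P[v,u,0]:.3f},{P[v,u,1]:.3f},{P[v,u,2]:.3f}' for u in range(146,190,5)))
# brick face by scene plane fit
P,d,p=cloud('scene0')
Q=P[155:190,205:265].reshape(-1,3); Q=Q[Q[:,2]<.13]
c=Q.mean(0); u,s,v=np.linalg.svd(Q-c); print('brick',c,v[2],s)
E
python3 - <<'E'
import cv2
a=cv2.imread('pics/scene0.png')[210:350,280:440]; b=cv2.imread('pics/top0.png')[210:290,130:240]
a=cv2.resize(a,None,fx=3,fy=3,interpolation=2); b=cv2.resize(b,(310,225),interpolation=2)
import numpy as np
c=np.zeros((420,790,3),np.uint8); c[:,:480]=a[:420]; c[:225,480:]=b
cv2.imwrite('pics/c1.png',c)
E
```

```text
top0 [ 0.4558 -0.0129  0.9196]
ledge face 5069 med [ 0.4936 -0.2584  0.1448] min [ 0.3595 -0.3775  0.1391] max [ 0.7441 -0.1838  0.1509] rect ((559.2255859375, -277.5966796875), (108.48186492919922, 408.86981201171875), 70.21285247802734)
lip 340 med [ 0.4849 -0.2081  0.1589] min [ 0.3747 -0.3676  0.153 ] max [ 0.7039 -0.1837  0.1642] rect ((550.846923828125, -258.7415771484375), (78.85591888427734, 375.6169128417969), 55.74177932739258)
rack plates 218 med [0.4515 0.1917 0.0591] min [0.3945 0.1672 0.0453] max [0.5032 0.2186 0.063 ] rect ((448.74017333984375, 193.14979553222656), (108.96734619140625, 49.02167892456055), 1.5990411043167114)
mid-h 1969 med [0.453  0.1794 0.1474] min [0.2709 0.079  0.1001] max [0.6179 0.2532 0.175 ] rect ((457.47119140625, 134.91357421875), (351.1510925292969, 167.66671752929688), 18.22812271118164)
cap 32143 med [ 0.5096 -0.3997  0.2997] min [ 0.2919 -0.5262  0.285 ] max [ 0.7566 -0.261   0.3039] rect ((530.967041015625, -416.9774475097656), (230.5848388671875, 442.1036376953125), 78.40885925292969)
scene0 [1.0473 0.6078 0.8162]
ledge face 2541 med [ 0
[... 2221 characters left out ...]
.198,0.148 0.431,0.198,0.112 0.430,0.198,0.071 0.429,0.190,0.058 0.428,0.183,0.045 0.428,0.168,0.061 0.426,0.168,0.008
260 0.419,0.263,-0.003 0.425,0.205,0.158 0.425,0.197,0.152 0.423,0.198,0.111 0.421,0.197,0.077 0.420,0.190,0.061 0.419,0.183,0.045 0.420,0.168,0.061 0.417,0.167,0.010
264 0.410,0.262,-0.001 0.418,0.205,0.160 0.417,0.198,0.149 0.415,0.197,0.115 0.409,0.213,0.009 0.412,0.190,0.058 0.411,0.182,0.047 0.411,0.169,0.057 0.408,0.167,0.012
268 0.401,0.263,-0.003 0.400,0.250,0.001 0.401,0.236,0.010 0.403,0.213,0.055 0.401,0.212,0.014 0.403,0.190,0.060 0.402,0.181,0.051 0.402,0.169,0.058 0.399,0.167,0.011
brick [ 0.4579 -0.2815  0.0354] [-0.2215 -0.9664 -0.13  ] [2.0075 0.9567 0.2633]
```

View pics/c1.png

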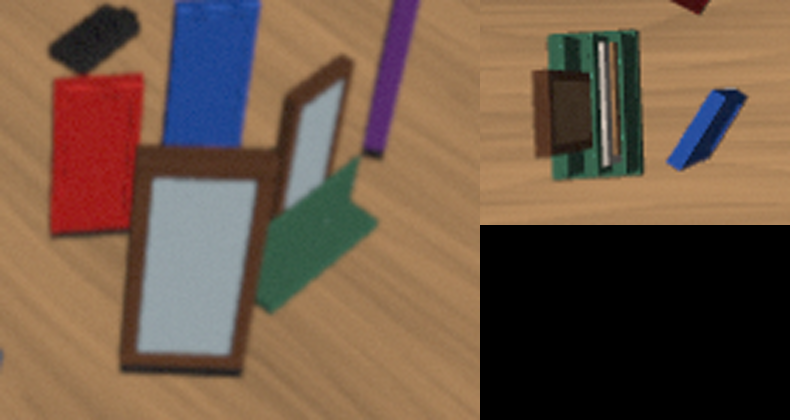

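The crop confirms the target: the small brown mirror in the rack's left slot, with its glass facing left (+y). Next I'll fit the ledge, brick and mirror poses and check IK.

```bash
python3 - <<'E'
from h import *
np.set_printoptions(precision=4,suppress=True)
T=cloud('top0'); S=cloud('scene0')
xl=np.array([-.203,-.979]); xl/=np.linalg.norm(xl)
o=np.array([.5,-.26])
for n,(P,d,p) in dict(top=T,scene=S).items():
    X=P[d>0]
    for it in range(3):
        yl=np.array([-xl[1],xl[0]])
        L=np.c_[(X[:,:2]-o)@xl,(X[:,:2]-o)@yl,X[:,2]]
        b=L[(L[:,2]>.17)&(L[:,2]<.285)&(abs(L[:,1])<.1)&(abs(L[:,0])<.1)]
        if len(b)<20: break
        k=np.polyfit(b[:,1],b[:,0],1); r=b[:,0]-np.polyval(k,b[:,1]); b=b[abs(r)<.006]; k=np.polyfit(b[:,1],b[:,0],1)
        xl=xl-k[0]*yl; xl/=np.linalg.norm(xl)
    yl=np.array([-xl[1],xl[0]]); L=np.c_[(X[:,:2]-o)@xl,(X[:,:2]-o)@yl,X[:,2]]
    b=L[(L[:,2]>.17)&(L[:,2]<.285)&(abs(L[:,1])<.1)&(abs(L[:,0])<.1)]; bx=np.median(b[:,0])
    f=L[(abs(L[:,2]-.147)<.02)&(L[:,0]<bx-.01)&(L[:,0]>bx-.12)&(abs(L[:,1])<.2)]
    face=f[(f[:,0]>bx-.06)&(f[:,0]<bx-.02)]; 
    lip=f[(f[:,2]>.155)&(f[:,2]<.164)&(f[:,0]<bx-.06)]
    print(n,'xl',xl,len(b),'brick x',bx,'brick tilt',np.polyfit(b[:,2],b[:,0],1)[0],'face z',np.median(face[:,2]),'y ext',np.percentile(face[:,1],[0,1,99,100]),'lip x pct',np.percentile(lip[:,0],[5,25,50,75,95]),'lip z',np.percentile(lip[:,2],90))
    m=(abs(X[:,0]-.445)<.045)&(X[:,2]>.075)&(X[:,2]<.17)&(abs(X[:,1]-.205)<.02); M=X[m]
    back=M[(M[:,2]<.14)]; k=np.polyfit(back[:,0],back[:,1],1); kz=np.polyfit(back[:,2],back[:,1],1)
    t=M[M[:,2]>.153]
    print(' mirror x ext',np.percentile(M[:,0],[0,1,99,100]),'slope',k,'z slope',kz,'face y',np.median(back[:,1]),'top',t[:,1].min(),t[:,1].max(),np.median(t[:,2]))
    # other tall things
    for nm,(x0,x1,y0,y1) in dict(big=(.5,.66,.15,.33),purple=(.2,.4,.1,.3)).items():
        q=X[(X[:,0]>x0)&(X[:,0]<x1)&(X[:,1]>y0)&(X[:,1]<y1)&(X[:,2]>.075)]
        if len(q): print(nm,q.min(0),q.max(0))
E
```

```text
top xl [-0.2016 -0.9795] 2700 brick x 0.03383415042075544 brick tilt 0.008449307775397244 face z 0.14450931110141008 y ext [-0.139  -0.1368  0.1745  0.1997] lip x pct [-0.0499 -0.0493 -0.0481 -0.0469 -0.0458] lip z 0.16094906088379524
 mirror x ext [0.4144 0.4155 0.4737 0.4744] slope [0.0305 0.1851] z slope [0.0025 0.1984] face y 0.19872443451754035 top 0.19687577719254928 0.2118441007116733 0.15909499883345674
big [0.5483 0.1979 0.0755] [0.6179 0.2632 0.2052]
purple [0.2629 0.1392 0.075 ] [0.3424 0.196  0.2149]
scene xl [-0.2052 -0.9787] 3342 brick x 0.03270198103525612 brick tilt -0.027135879176894723 face z 0.14461334305880735 y ext [-0.1379 -0.1338  0.1922  0.1993] lip x pct [-0.0551 -0.0532 -0.0517 -0.0502 -0.048 ] lip z 0.16067334491307794
 mirror x ext [0.4141 0.4165 0.4772 0.4782] slope [-0.0153  0.2173] z slope [-0.0227  0.2129] face y 0.21064220278840007 top 0.1999339464202109 0.21464601781383807 0.15889365947658513
big [0.5526 0.2011 0.0751] [0.6205 0.2673 0.2047]
purple [0.2665 0.1403 0.0755] [0.347  0.201  0.2142]
```

```bash
cat >> h.py <<'E'
AL=np.radians(55); S=.100; SG=1
LO=np.array([.456,-.2849,.1447]); xl=np.array([-.2034,-.9791,0]); yl=np.array([.9791,-.2034,0]); zl=np.array([0,0,1.])
RL=np.stack([xl,yl,zl],1)
ym=np.array([1,.01,0]);ym/=np.linalg.norm(ym)
RM0=np.stack([np.cross(ym,zl),ym,zl],1); B0=np.array([.4455,.2047,.010])   # mirror underside centre
def tool(B,R,sg=None):
    sg=sg or SG
    x=np.array([np.sin(AL),0,-np.cos(AL)]); z=np.array([0,sg,0.]); G=np.stack([x,np.cross(z,x),z],1)
    return B+R@(np.array([0,0,S])+.011*x), R@G
def lean(th,fx,fz,y=-.02):
    """mirror pose with front lower edge at x=fx, back lower edge at z=fz in ledge frame"""
    c,s=np.cos(th),np.sin(th); Rl=np.array([[c,0,s],[0,1,0],[-s,0,c]])
    B=np.array([fx,y,fz+.012*s])+Rl@[.006,0,0]
    return LO+RL@B, RL@Rl
E
python3 - <<'E'
from h import *
np.set_printoptions(precision=3,suppress=True)
for sg in (1,-1):
  print(sg)
  p,R=tool(B0,RM0,sg)
  for q in (p-.12*R[:,0],p,p+[0,0,.25]): print(q,inverse_kinematics(q,R))
  for fz in (.15,.0):
    p2,R2=tool(*lean(np.radians(26.5),-.074,fz),sg); print(p2,inverse_kinematics(p2,R2))
snap('wrist','w1')
E
```

```text
1
[0.445 0.294 0.173] [ 0.825  0.376  1.612 -0.633  1.889  0.85 ]
[0.446 0.196 0.104] [ 0.719  0.317  1.82  -0.679  1.714  0.867]
[0.446 0.196 0.354] [ 0.719  0.081  1.644 -0.764  2.025  0.583]
[ 0.44  -0.262  0.377] [-0.344 -0.298  1.793 -0.492  1.571 -0.159]
[ 0.44  -0.262  0.227] [-0.344 -0.255  2.005 -0.506  1.347 -0.036]
-1
[0.445 0.294 0.173] [ 0.825  0.376  1.612 -0.633  1.889 -2.292]
[0.446 0.196 0.104] [ 0.719  0.317  1.82  -0.679  1.714 -2.274]
[0.446 0.196 0.354] [ 0.719  0.081  1.644 -0.764  2.025 -2.558]
[ 0.44  -0.262  0.377] None
[ 0.44  -0.262  0.227] None
```

```bash
python3 - <<'E'
from h import *
np.set_printoptions(precision=3,suppress=True)
p,R=tool(B0,RM0)
env.move_l(status.get_tcp_pos()+[0,0,.30],rate=.4); print(status.get_t())
pre=p-.13*R[:,0]
env.goto(pre+[0,0,.18],R); print(status.get_t(),status.get_tcp_pos())
env.move_l(pre,rate=.3); print(status.get_t(),status.get_ft_force())
snap('wrist','w2'); snap('scene','s2')
E
```

```text
1.1
4.6833 [0.445 0.302 0.358]
5.4333 [ 0.361 -0.147  0.487]
```

View pics/w2.png

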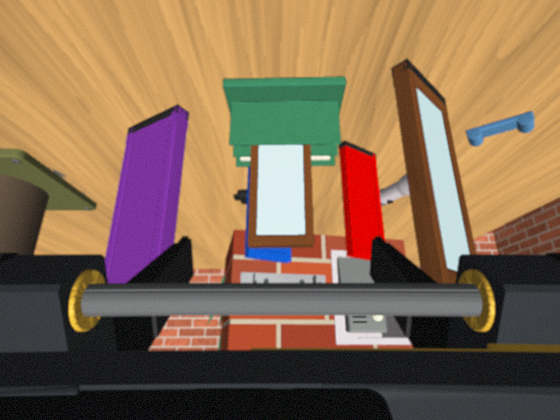

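The wrist view is inverted. It shows the small mirror (281,195) centred between the fingers (185 and 378), with free space on both sides.

```bash
python3 - <<'E'
from h import *
np.set_printoptions(precision=4,suppress=True)
P,d,p=cloud('w2'); Q=P[165:250,235:330].reshape(-1,3); 
m=(abs(Q[:,1]-.2107)<.012)&(Q[:,2]>.07)&(Q[:,2]<.165)&(abs(Q[:,0]-.4455)<.04); Q=Q[m]
F=Q[Q[:,2]<.15]; A=np.c_[F[:,0]-.4455,F[:,2]-.11,np.ones(len(F))]; print(len(F),np.linalg.lstsq(A,F[:,1],rcond=None)[0])
print(np.percentile(F[:,0],[0,1,99,100]),Q[:,2].max())
E
```

```text
4430 [ 0.0324 -0.0001  0.2095]
[0.4163 0.417  0.4756 0.4765] 0.16062937219740608
```

```bash
sed -i 's/ym=np.array(\[1,.01,0\])/ym=np.array([1,.03,0])/; s/B0=np.array(\[.4455,.2047,.010\])/B0=np.array([.4462,.2040,.010])/' h.py; python3 - <<'E'
from h import *
np.set_printoptions(precision=3,suppress=True)
p,R=tool(B0,RM0)
env.move_l(p-.11*R[:,0],R,rate=.1); env.move_l(p,rate=.12); print(status.get_t(),status.get_ft_force())
hand.grasp(25); print(status.get_t(),status.get_grip_width(),status.get_ft_force())
env.move_l(p+[0,0,.08],rate=.1); print(status.get_t(),status.get_grip_width(),status.get_ft_force())
env.move_l(p+[0,0,.25],rate=.25); print(status.get_t(),status.get_ft_force())
snap('wrist','w3'); snap('scene','s3')
E
```

```text
6.9583 [-0.922  0.453  0.327]
8.475 0.00045441394278239526 [ 0.297 -0.359  0.676]
9.425 0.0005596122923583746 [0.135 0.55  0.86 ]
10.2583 [ 0.642  0.473 -0.503]
```

View pics/s3.png

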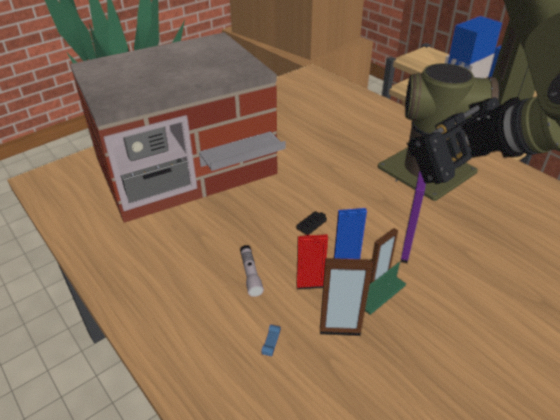

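The grip closed to 0 mm, so the mirror is still in the rack (385,255). I'll check where the TCP actually went.

```bash
python3 - <<'E'
from h import *
np.set_printoptions(precision=3,suppress=True)
p,R=tool(B0,RM0)
print(p,status.get_tcp_pos()); print(R); print(status.get_eef_rot()); print(status.get_q(),inverse_kinematics(p+[0,0,.25],R))
for f in('w2','w3'):
  z=np.load(f'pics/{f}.npz'); print(z['T'])
P,d,pp=cloud('s2'); print('gripper cloud s2'); Q=P[(d>0)&(P[...,2]>.22)&(P[...,2]<.5)&(P[...,0]>.1)&(P[...,1]>-.2)]; print(Q.min(0),Q.max(0),np.median(Q,0))
P,d,pp=cloud('s3'); print(P[150,430],P[130,490])
P,d,pp=cloud('w3'); print(P[200,280])
E
```

```text
[0.446 0.195 0.104] [0.446 0.195 0.351]
[[ 0.025 -0.017  1.   ]
 [-0.819  0.573  0.03 ]
 [-0.574 -0.819  0.   ]]
[[ 0.022 -0.02   1.   ]
 [-0.82   0.571  0.03 ]
 [-0.571 -0.821 -0.004]]
[ 0.723  0.075  1.656 -0.772  2.013  0.571] [ 0.723  0.073  1.653 -0.772  2.014  0.571]
[[ 1.     0.002  0.01   0.444]
 [ 0.01  -0.351 -0.936  0.507]
 [ 0.002  0.936 -0.351  0.237]
 [ 0.     0.     0.     1.   ]]
[[ 1.     0.013  0.028  0.441]
 [ 0.031 -0.348 -0.937  0.399]
 [-0.003  0.937 -0.349  0.408]
 [ 0.     0.     0.     1.   ]]
gripper cloud s2
[ 0.1  -0.02  0.22] [0.538 0.518 0.5  ] [0.458 0.419 0.292]
[0.534 0.309 0.448] [0.454 0.347 0.466]
[ 0.457 -0.253  0.145]
```

View pics/s2.png

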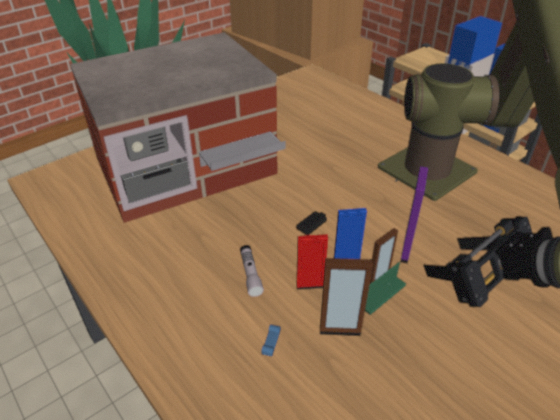

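```bash
python3 - <<'E'
from h import *
np.set_printoptions(precision=3,suppress=True)
p,R=tool(B0,RM0)
def proj(f,X):
    z=np.load(f'pics/{f}.npz'); W=np.linalg.inv(z['T']); r,_=cv2.Rodrigues(W[:3,:3])
    return cv2.projectPoints(np.float64(X),r,W[:3,3],z['K'],z['D'])[0].reshape(-1,2)
t=p-.13*R[:,0]
print('s2 tcp,tipL,tipR,body0', proj('s2',[t,t+.008*R[:,0]+.05*R[:,2],t+.008*R[:,0]-.05*R[:,2],t-.07*R[:,0]]))
t=p+[0,0,.25]; print('s3',proj('s3',[t,t-.07*R[:,0],B0+[0,0,.15]]))
P,d,_=cloud('s2')
for v,u in((272,430),(270,435),(242,462),(243,467),(262,450)): print((u,v),P[v,u])
a=cv2.imread('pics/s2.png')[200:320,360:560]; b=cv2.imread('pics/s3.png')[80:200,360:560]
cv2.imwrite('pics/c2.png',np.vstack([cv2.resize(x,(500,300),interpolation=2) for x in(a,b)]))
E
```

```text
s2 tcp,tipL,tipR,body0 [[428.717 254.898]
 [408.527 268.267]
 [441.026 241.986]
 [461.185 256.241]]
s3 [[396.283 149.433]
 [428.681 143.105]
 [385.375 234.857]]
(430, 272) [0.502 0.342 0.207]
(435, 270) [0.5   0.348 0.216]
(462, 242) [0.399 0.334 0.207]
(467, 243) [0.398 0.343 0.211]
(450, 262) [0.521 0.378 0.274]
```

View pics/c2.png

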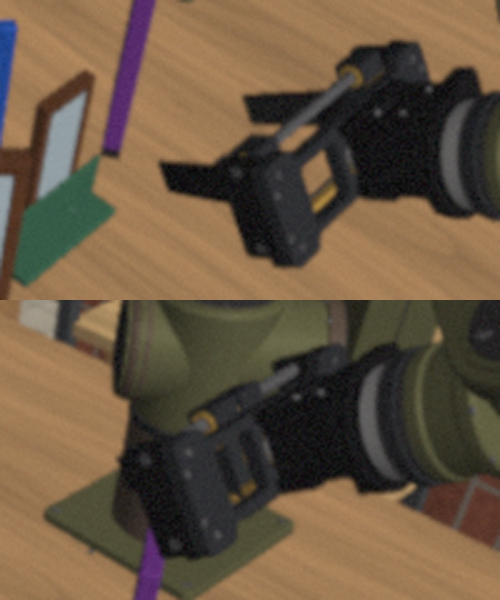

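The crop shows the real fingertips about 50–60 mm short of where the reported TCP puts them, measured back along the tool axis. I'll quantify that offset in the reported tool frame, using both the scene and wrist clouds.

```bash
python3 - <<'E'
from h import *
np.set_printoptions(precision=4,suppress=True)
R=status.get_eef_rot(); t=status.get_tcp_pos()
snap('scene','s4'); snap('wrist','w4')
hand.release(); env.dwell(.1); snap('scene','s5'); snap('wrist','w5'); snap('top','t5')
print(status.get_t(),status.get_grip_width(),t)
for f in('s4','s5','w4','w5','t5'):
    P,d,p=cloud(f); L=(P-t)@R; m=(d>0)&(abs(L[...,1])<.03)&(abs(L[...,2])<.08)&(L[...,0]>-.12)&(L[...,0]<.03)
    q=L[m]
    print(f,len(q), np.histogram(q[:,0],np.arange(-.12,.031,.01))[0] if len(q) else '')
    if len(q)>20:
        k=q[q[:,0]>np.percentile(q[:,0],97)]; print('  tipmost',np.median(k,0),q[:,0].max(), 'y',np.percentile(q[:,1],[2,98]),'z',np.percentile(q[q[:,0]>-.09][:,2],[2,98]) if (q[:,0]>-.09).sum()>5 else '')
E
```

```text
12.2417 0.09483064435182259 [0.4459 0.1946 0.3512]
s4 83 [29  3  0  0  0  0  0  0 49  2  0  0  0  0  0]
  tipmost [-0.0299  0.0004  0.0035] -0.02966060707546879 y [-0.0296  0.0175] z [0.0029 0.0067]
s5 460 [  9   0   5 113  97  77  67  45  47   0   0   0   0   0   0]
  tipmost [-0.0338  0.0017  0.0513] -0.03187398122649625 y [-0.0143  0.0101] z [-0.0486  0.0606]
w4 3787 [2463  484    0  128   53  133  186  215  122    3    0    0    0    0
    0]
  tipmost [-0.0346  0.0118  0.001 ] -0.029356541358455866 y [-0.006   0.0297] z [-0.0059  0.0075]
w5 7761 [1600 1072  877  943  807  695  669  640  458    0    0    0    0    0
    0]
  tipmost [-0.034   0.0029 -0.046 ] -0.030539516250266265 y [-0.011  0.028] z [-0.0546  0.0566]
t5 1361 [121 292 181 172 159 136 124 105  71   0   0   0   0   0   0]
  tipmost [-0.0333 -0.0119 -0.0472] -0.030658883820496956 y [-0.0292  0.0073] z [-0.0579  0.0572]
```

All three cameras put the fingertips at −30.5 mm along tool x, where the description says +8 mm. The reported TCP is therefore about 38.5 mm too far ahead, so I'll correct for that and regrasp.

```bash
sed -i 's/+.011\*x)/+.0495*x)/' h.py; python3 - <<'E'
from h import *
np.set_printoptions(precision=3,suppress=True)
p,R=tool(B0,RM0)
env.move_l(p-.10*R[:,0],R,rate=.3); env.move_l(p,rate=.15); print(status.get_t(),status.get_ft_force())
hand.grasp(25); print(status.get_t(),status.get_grip_width(),status.get_ft_force())
if status.get_grip_width()>.05:
    env.move_l(p+[0,0,.07],rate=.12); print(status.get_t(),status.get_grip_width(),status.get_ft_force())
    env.move_l(p+[0,0,.24],rate=.3); print(status.get_t(),status.get_ft_force())
snap('wrist','w6'); snap('top','t6'); print(status.get_tcp_pos())
for fz in (.13,.03): print(inverse_kinematics(*tool(*lean(np.radians(26.5),-.074,fz))))
E
```

```text
13.9417 [0.111 0.144 0.314]
14.6 0.059960758029573104 [ 0.316 -0.323 -0.198]
15.3333 0.05991280888757866 [-0.33   0.145 -2.17 ]
16.05 [ 1.043  0.467 -2.258]
[0.446 0.163 0.318]
[-0.382 -0.291  1.875 -0.491  1.475 -0.15 ]
[-0.382 -0.25   2.008 -0.506  1.322 -0.066]
```

View pics/w6.png

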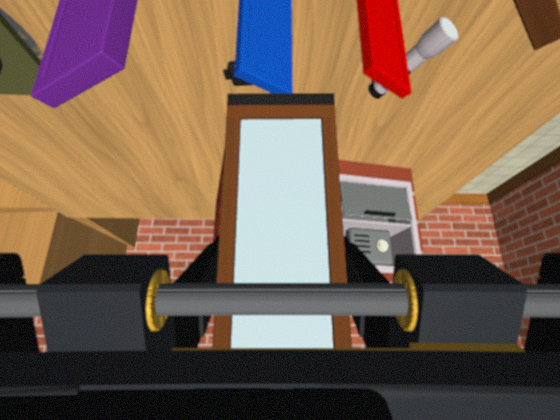

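The mirror is held squarely between the fingers, with the rubber foot at (280,100) facing the camera. I'll fit its pose in the hand, then move to above the ledge.

```bash
cat >> h.py <<'E'
def inhand(f,t,R):
    """mirror pose in nominal mirror frame: measures deviation from tool() transform"""
    _,G=tool(np.zeros(3),np.eye(3)); tg,_=tool(np.zeros(3),np.eye(3))
    P,d,p=cloud(f); L=((P-t)@R)@G.T+tg
    m=(d>0)&(abs(L[...,0]+.006)<.02)&(abs(L[...,1])<.04)&(L[...,2]>-.02)&(L[...,2]<.075); Q=L[m]
    k=np.linalg.lstsq(np.c_[Q[:,1],Q[:,2],np.ones(len(Q))],Q[:,0],rcond=None)[0]
    print('n',len(Q),'yaw slope',k[0],'tilt slope',k[1],'face x at foot',k[2],'(nominal -.006)','y pct',np.percentile(Q[:,1],[1,99]),'z min',np.percentile(Q[:,2],[0,.5,2]))
E
python3 - <<'E'
from h import *
np.set_printoptions(precision=4,suppress=True)
t,R=status.get_tcp_pos(),status.get_eef_rot(); inhand('w6',t,R)
env.goto(*tool(*lean(np.radians(26.5),-.074,.10))); print(status.get_t(),status.get_tcp_pos(),status.get_ft_force())
snap('wrist','w7'); snap('top','t7'); snap('scene','s7')
inhand('w7',status.get_tcp_pos(),status.get_eef_rot())
# mirror / ledge in ledge frame seen by scene cam
for f in('s7','w7','t7'):
    P,d,p=cloud(f); L=(P-LO)@RL; ok=(d>0)
    b=L[ok&(abs(L[...,1])<.1)&(abs(L[...,0])<.03)&(L[...,2]>.03)&(L[...,2]<.14)]
    c=L[ok&(abs(L[...,1]+.02)<.1)&(L[...,0]>-.065)&(L[...,0]<-.01)&(abs(L[...,2])<.012)]
    l=L[ok&(abs(L[...,1])<.1)&(abs(L[...,0]+.082)<.012)&(L[...,2]>.009)&(L[...,2]<.02)]
    print(f,[(len(a),np.round(np.percentile(a[:,i],[5,50,95]),4)) for a,i in((b,0),(c,2),(l,0)) if len(a)>5])
E
```

```text
n 14252 yaw slope -0.0028315066039933615 tilt slope 0.023277193605401522 face x at foot -0.007209038359167204 (nominal -.006) y pct [-0.0284  0.03  ] z min [0.0002 0.0014 0.0027]
17.8333 [ 0.4368 -0.2798  0.2929] [-0.1106  0.4679 -2.2149]
n 14595 yaw slope -0.0017128844264626233 tilt slope 0.02041853275221888 face x at foot -0.006305345945168541 (nominal -.006) y pct [-0.0291  0.0293] z min [-0.0012 -0.0003  0.0012]
s7 [(2306, array([-0.004 , -0.0006,  0.0028])), (780, array([-0.0022, -0.    ,  0.0021])), (236, array([-0.0881, -0.0852, -0.0812]))]
w7 [(14064, array([-0.0019, -0.001 ,  0.0008])), (11030, array([-0.0011,  0.0001,  0.0013])), (2245, array([-0.0853, -0.0839, -0.0814]))]
t7 [(429, array([-0.0023, -0.    ,  0.0022])), (64, array([-0.0831, -0.0815, -0.079 ]))]
```

View pics/s7.png

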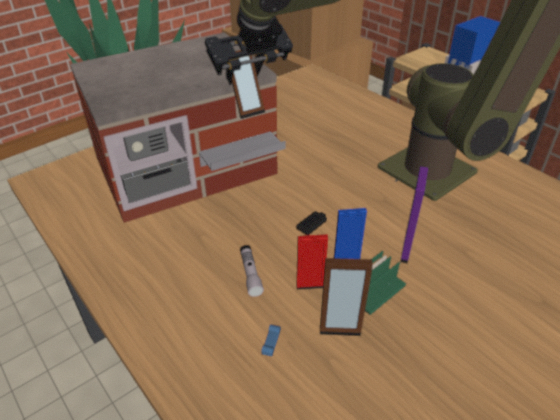

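The mirror is above the ledge, glass outwards. The brick and ledge planes agree with my frame to about 1 mm. In the hand it leans an extra 0.021 rad, which I'll compensate for during a guarded set-down.

```bash
python3 - <<'E'
from h import *
np.set_printoptions(precision=2,suppress=True)
D=.021
def go(th,fx,fz,rate): env.move_l(*tool(*lean(np.radians(th)-D,fx,fz)),rate=rate)
def F(n=4):
    return RL.T@np.mean([status.get_ft_force() for _ in range(n)],0)
th,fx=24.5,-.076
go(th,fx,.05,.15); go(th,fx,.010,.1); env.dwell(.1)
f0=F(); print(status.get_t(),f0)
fz=.010
while fz>-.006:
    fz-=.0015; go(th,fx,fz,.03); f=F()-f0
    if f[2]>2: break
print('z contact',fz,f,status.get_t())
fz+=.0005
while fx>-.086:
    fx-=.001; go(th,fx,fz,.03); f=F()-f0
    if f[0]>2.5: break
print('lip',fx,f,status.get_t())
while th<29.5:
    th+=.5; go(th,fx,fz,.03); f=F()-f0
    if f[0]<-2.5 or (th>27 and abs(f[0])>6): break
    if status.get_t()>30: break
print('lean',th,f,status.get_t())
snap('wrist','w8'); snap('scene','s8'); inhand('w8',status.get_tcp_pos(),status.get_eef_rot())
E
```

```text
19.0917 [ 0.8  -0.89 -2.2 ]
z contact -0.0019999999999999983 [ 0.08 -0.74  6.23] 21.0917
lip -0.08 [ 2.65 -0.33  7.66] 22.0917
lean 29.0 [-2.67  0.06  9.59] 24.3417
n 17465 yaw slope -0.0009449639934462612 tilt slope 0.037274427636224586 face x at foot -0.007229238618914325 (nominal -.006) y pct [-0.04  0.04] z min [-0.01 -0.01 -0.01]
```

```bash
cat >> h.py <<'E'
def face(f):
    P,d,p=cloud(f); L=(P-LO)@RL; C=p.astype(int)
    g=(d>0)&(abs(L[...,1]+.02)<.024)&(L[...,2]>.025)&(L[...,2]<.125)&(L[...,0]>-.085)&(L[...,0]<-.008)&(C[...,2]>C[...,0]-5)&(C.mean(-1)>120)
    Q=L[g]
    if len(Q)<30: print(f,'few',len(Q)); return
    k=np.linalg.lstsq(np.c_[Q[:,1]+.02,Q[:,2],np.ones(len(Q))],Q[:,0],rcond=None)[0]
    r=Q[:,0]-np.c_[Q[:,1]+.02,Q[:,2],np.ones(len(Q))]@k; Q=Q[abs(r)<.004]
    k=np.linalg.lstsq(np.c_[Q[:,1]+.02,Q[:,2],np.ones(len(Q))],Q[:,0],rcond=None)[0]
    th=np.arctan(k[1]); fx=k[2]+k[1]*.0055; tx=fx+.012*np.cos(th)+.15*np.sin(th)
    print(f,len(Q),'lean',np.degrees(th),'yaw',k[0],'foot x(z=5.5mm)',fx,'top x',tx,'y',np.percentile(Q[:,1],[1,99]))
E
python3 - <<'E'
from h import *
face('w8');face('s8')
cv2.imwrite('pics/c3.png',np.hstack([cv2.imread('pics/w8.png')[:,:380],cv2.resize(cv2.imread('pics/s8.png')[20:230,150:350],(400,420),interpolation=2)]))
E
```

```text
w8 16744 lean 27.451516291501253 yaw -0.0015709521298744905 foot x(z=5.5mm) -0.07834657548135442 top x 0.0014519183570524535 y [-0.0407836   0.00294184]
s8 587 lean 27.500914074653632 yaw -0.003818639471178528 foot x(z=5.5mm) -0.07880996219429683 top x 0.0010984940342704391 y [-0.0422052   0.00171342]
```

View pics/c3.png

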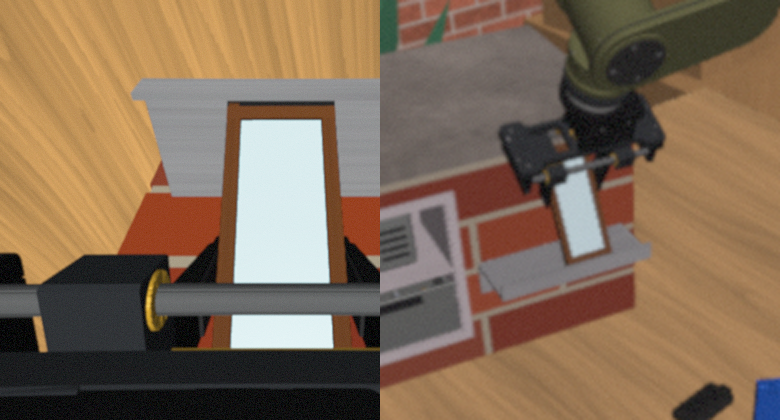

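The mirror stands on the ledge. Its foot is inside the lip (280,103), it leans 27.5° and is square, and the fitted foot x is −78.5 mm with the top on the brick. Releasing and retreating next.

```bash
python3 - <<'E'
from h import *
np.set_printoptions(precision=3,suppress=True)
hand.release(); print(status.get_t(),status.get_grip_width())
R=status.get_eef_rot(); p=status.get_tcp_pos()
env.move_l(p-.03*R[:,0],rate=.06); env.move_l(p-.15*R[:,0],rate=.15); env.dwell(.3)
print(status.get_t(),status.get_ft_force())
for n in('wrist','scene','top'): snap(n,n[0]+'9')
face('w9');face('s9')
P,d,p=cloud('w9');L=(P-LO)@RL
cv2.imwrite('pics/c4.png',np.hstack([cv2.imread('pics/w9.png')[:,100:480],cv2.resize(cv2.imread('pics/s9.png')[20:230,150:350],(400,420),interpolation=2)]))
E
```

```text
25.2333 0.09528653548123897
27.1333 [-1.303  0.121  0.068]
w9 5569 lean 27.542065989144138 yaw -0.0028350060022931277 foot x(z=5.5mm) -0.07864064691317738 top x 0.0013593705653416749 y [-0.041  0.003]
s9 736 lean 27.638154899200348 yaw -0.015554717193046026 foot x(z=5.5mm) -0.07908322895398735 top x 0.0011304214749972563 y [-0.042  0.002]
```

View pics/c4.png

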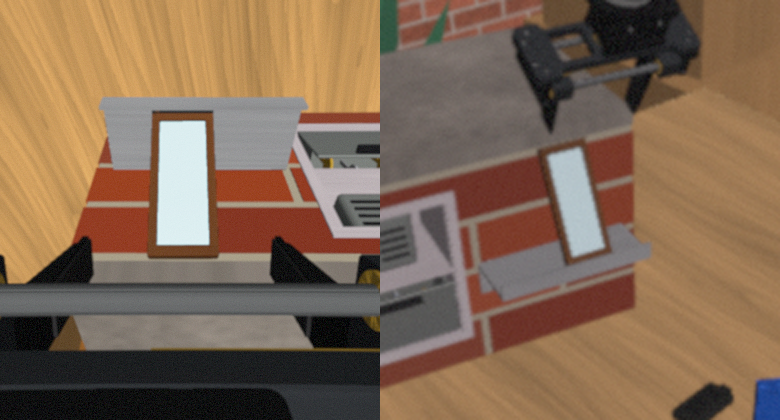

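The mirror stands alone, leaning on the brick with its foot behind the lip, about 20 mm from the ledge's middle, and the gripper is clear of it. Handing in.

```bash
python3 -c "
from h import *
job_done(); print(status.get_t())"
```

```text
the job is handed in; nothing more can be done
the job is handed in; nothing more can be done
```

The mirror is out of the rack and standing by itself on the steel ledge, glass outwards and leaning back on the brick. I handed the job in at about 27 s, and `job_done()` gives no verdict.

- **First grasp failed:** the fingers closed to 0 mm on air, without disturbing anything. All three cameras put the fingertips about 38 mm further back along the tool axis than the reported TCP implies. I corrected for that and the second grasp held, at a finger width of 60 mm.
- **Set-down:** I lowered it under force guard, onto the ledge first, then out to the lip, then tilted back to the brick. Contact forces on the ledge reached about 10 N, and about 2.7 N against the lip and the brick.

Last checks, after release and retreat:

| Check | Wrist camera | Scene camera | Allowed |
|---|---|---|---|
| Lean | 27.5° | 27.6° | about 27.5° (nominal) |
| Foot x from the ledge corner | −78.6 mm | −79.1 mm | −83 to −71 mm |
| Top edge x from the brick face | +1.4 mm | +1.1 mm | above −5 mm |
| Angle to the pillar | 0.003 rad | 0.016 rad | below 0.12 rad |

- **Top edge reading:** a point 1 mm inside the brick isn't possible, so I take it as calibration error and the top edge as touching.
- **Sideways position:** the mirror is about 20 mm from the ledge's middle, against the 75 mm allowed.
- **Robot clear:** the gripper has backed off 150 mm and touches nothing.
- **Not measured:** I took no fresh positions of the flashlight, key cover or chopstick rest. The arm never went near them, and they looked unmoved in the scene image taken just before the set-down.

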